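# Set the windowed part cell square in the beam of a silhouette gauge

## Robot

A 6-joint arm with a two-finger parallel gripper is mounted at the origin on the work surface. World frame = base frame: x ahead of the robot, y to its left, z up, the work surface at z = 0. Lengths are in mm, angles in rad, forces in N, time in s.
With the tool pointing down it reaches from about 425 to 925 mm from the base axis. Payload 12.5 kg.
Tool frame: the origin (TCP) lies at the very end of the fingers, on their centre line; the grasp point (between the pads) lies bot.grip_depth behind it (bot.grip_depth is the distance from the TCP to the grasp point, in mm); z points along the fingers, y is the direction in which the jaws open and shut (so a half turn about z gives the same grasp; the last joint's range is limited). The gripper opens to 85 mm and grips with 20 to 120 N. Pads are 22 mm wide; open, the fingers measure 114 mm over their backs; the gripper's body (76 mm by 85 mm) begins 54 mm behind the grasp point. The pads swing forward as they close: fully open they stand 13 mm farther back than shut.
Start: joints at [-0.106, 0.491, 1.559, -0, 1.092, -0.106], TCP at [625.016, 0.021, 231.327] pointing down, gripper open.
Joint ranges: [-3.1, 3.1], [-0.84, 2.19], [0.05, 2.79], [-1.13, 4.28], [0.06, 2.93], [-2.69, 2.69]. Speed limits (rad/s): [2.22, 2.22, 2.79, 3.14, 3.14, 3.14].

## Interface

Orientations are given as a rotation vector (axis times angle).
In Python, from cell import bot gives the robot as it stands.
- The arm moves only by the tool servo_tool, never from a script. Its arguments are lists of equal length, an entry for each row: "dp": the shift along the world's x, y, z in mm, a list of three; "dr": the turn, a rotation vector about the world's x, y, z in degrees, a list of three; "grip": the closure, from -1 (fully open) to 1 (shut). In form: {"dp": [[dx, dy, dz], ...], "dr": [[wx, wy, wz], ...], "grip": [grip, ...]}. A call has 1 to 12 rows; each row shifts and turns the commanded pose from where the row before left it; what a row does not reach is not made up. A row lasts 1/12 s, in which the tool goes at most 41.7 mm and 7.16 degrees, less where a joint would pass 70% of its speed; a pose out of reach is approached as far as the arm can. A call is refused whole if a number of a shift passes 41.7 or a number of a turn 7.16, either way. A call with a gripper value outside its range is refused whole. The fingers move at their own pace and stop on an object; the grip force is fixed at half the most. Time passes only in rows, so rows that do not move let the fingers close. It gives the time, the measured TCP pose, the force and the opening at its end, in the units of the state.
- bot.get_obs(): the state, without advancing time (a new reading comes with each control period).
- bot.capture(name): name is "scene" or "side" or "wrist"; returns a dict with "img" (420x560x3 uint8, blue, green, red), "depth" (420x560 float32, mm along the optical axis (not along the pixel's ray), 0 where there is no reading), "fx", "fy", "cx", "cy" (pixels), "view" (4x4, takes a point from world to camera coordinates). Camera axes: x right, y up, looking along -z (the intrinsics and any distortion apply to the point x, -y, -z); pixel columns grow to the right and rows downward; lengths in mm; the calibration is good to about 2 mm. A picture is of the moment at which its call begins.
- bot.finish_job(): hands the job in, once; it reports no verdict.
The state is a dict: "t": time; "joint_positions": joint angles; "joint_velocities": joint speeds; "joint_torque": joint torques, N m; "tool_pos": TCP position; "ee_rot": TCP orientation; "wrist_force": force on the tool from outside, world axes, zero at the start; "torque": the same for the moment, N m; "finger_gap": finger opening in mm.
Only numpy, scipy, OpenCV 4.12 (cv2) and the standard library are available. Lean on these libraries where they do the work, as an engineer would, in place of code of your own. Each camera call takes 0.05 s, during which the arm holds its last target.

## Task

The part cell stands short of the fence and askew on the silhouette gauge's stage. Without lifting it or touching its glass, slide it back flush against the fence, between the two white lines, so that its clear windows face the lamp and the receiver squarely; then swing the keeper arm in until its white pad rests against the cell. Leave the other things on the table where they are.

Things in the scene. Friction and masses are not known exactly. Their poses are not given: they have to be found in the camera images.
- gauge: Silhouette gauge, fixed; grey base 210 x 350 x 22 mm. Origin on the table below the gauge; x points from the stage's open front to the fence, y from lamp to receiver (the light path), z up. In this frame (mm): bare grey stage, flat top at z 30, x -122 to 82, y -86 to 86; 3 mm white lines on it along x at y -48 and 48.
- fence (a point): Middle of the top edge of the steel fence's front face, in the gauge's axes: gauge x 42, y 0, z 70. The face looks to gauge -x, is parallel to gauge y, 120 mm long and 40 mm tall from the stage.
- lamp (a point): Centre of the green lens of the cream lamp head, gauge x 20, y -95, z 60; light runs from here along gauge y. The head spans gauge x -19 to 59, y -95 outward to -177, top at z 109.
- receiver (a point): Centre of the dark lens of the cream receiver head, gauge x 20, y 95, z 60. Same box as the lamp head, mirrored: inner face at y 95.
- stage_spot (a point): Point on the stage top (30 mm above the table), in the gauge's axes, at gauge x 20, y 0: under the middle of the light path. The underside of a cell that is flush with the fence and centred between the white lines has its centre here.
- cell_centre (a point): Centre (half-way up) of the part cell to be set: upright block 44 x 44 mm, 60 mm tall, about 0.26 kg, loose on the smooth stage (slides easily), a steel clip inside. Its +x and -x faces are black plates, its +y and -y faces clear windows; a white stripe on its black top runs from window to window. Either window may face the lamp. Starts up to 26 degrees from square, either way.
- cell_glass_a: Clear window of the part cell on its +y face: glass 28 wide x 48 mm tall, flush with the 8 mm wide edges of the black plates on either side. Origin at its centre; axes as the cell's. Not to be touched by the robot.
- cell_glass_b: The same on the cell's -y face. Not to be touched by the robot.
- keeper (a joint): Angle (rad) of the keeper arm about its upright pivot: 0 when its pad just meets the front of a cell that is flush with the fence (bar along gauge -y), growing as it opens, clockwise from above; 1.57 when the bar points to gauge -x. Stops at -0.12 and 1.95. Friction holds it where it is left (about 2 N at the post).
- pivot (a point): Top of the keeper arm's pivot, on its axis: gauge x -14, y 72, z 58. From it the dark bar runs 90 mm, 8 mm wide, at gauge z 44 to 54; on its free end a white pad 36 mm long, on the cell's side, front face 12 mm from the bar's centre line.
- post (a point): Half-way up the upright red finger post on the keeper arm: 12 mm in diameter, 32 mm tall (gauge z 54 to 86), on the bar's centre line 62 mm from the pivot. Can be pushed from any free side.
- spare_cell_centre (a point): Centre of an empty spare cell, same shape as the part cell, standing on the table. Leave alone.
- bottle: Green bottle, 56 mm in diameter, 150 mm tall; origin under its centre. Leave alone.
- tape: Roll of tape lying flat, 90 mm in diameter, 24 mm high; origin under its centre. Leave alone.
- cup: Blue open cup, 72 mm in diameter, 55 mm tall; origin under its centre. Leave alone.
- brush: Black dusting brush lying on the far side of the table, about 155 mm long. Leave alone.
- driver: Yellow-handled screwdriver lying on the far side of the table. Leave alone.
Things that resemble listed ones, but are neither listed nor needed, are in the scene too. Leave any purple or turquoise look-alike of the part that bears cell_centre alone.

How it is judged (in metres and radians):
At the end, for the whole second after the job is handed in: The part cell stands upright and at rest on the stage, within 4 mm of flush with the fence, its centre within 25 mm of midway between lamp and receiver, its windows within 4 degrees of square to the light path; the keeper arm is within 0.06 rad of closed (pad against the cell) (x of cell_centre in the frame of stage_spot between -0.004 and 0.004 m and y of cell_centre in the frame of stage_spot between -0.025 and 0.025 m and z of cell_centre in the frame of stage_spot between 0.026 and 0.034 m and angle between the y axis of cell_centre and the y axis of gauge, either way round below 0.07 rad and angle between cell_centre's own z axis and vertical below 0.05 rad and value of joint keeper below 0.06 rad and linear speed of cell below 0.02 m/s); the robot touches nothing.
It fails at once if the robot touches a window of the part cell (contact force between any of cell_glass_a, cell_glass_b and the fingers above 0.5 N or contact force between any of cell_glass_a, cell_glass_b and the arm above 0.5 N).
It fails at once if the part cell is lifted more than 10 mm off the stage (z of cell_centre in the frame of stage_spot above 0.04 m).
It fails at once if the part cell is tipped more than about 15 degrees (angle between cell_centre's own z axis and vertical above 0.27 rad).
It fails at once if another thing on the table is moved more than 30 mm (distance of any of spare_cell_centre, bottle, tape, cup, brush, driver from where it was at the start of the episode above 0.03 m).
It also fails if it takes over 64 s, if anything falls off the work surface, if the arm or the gripper's body presses on something with over 40 N, if the wrist force passes 120 N, or if a joint passes its speed limit or range.

## Working session

There is one attempt and no reset: what is moved stays moved. The work goes in short steps, Python scripts to look and compute and a tool call to move; the robot and the scene stay as the last step left them, time stands still between calls to the robot, and variables do not carry over. Pictures are saved under pics/ and viewed, and the job is handed in when it is done.

Besides the shell and the picture viewer there is one more tool, called after "Emit:" as name(argument=value, ...), one argument or row to a line, values as JSON. servo_tool: Moves the arm, as the interface text tells. Its arguments: {"type":"object","properties":{"dp":{"type":"array","items":{"type":"array","items":{"type":"number"}}},"dr":{"type":"array","items":{"type":"array","items":{"type":"number"}}},"grip":{"type":"array","items":{"type":"number"}}},"required":["dp","dr","grip"]}

```bash
ls; mkdir -p pics; cat > h.py <<'E'
import numpy as np,cv2
from cell import bot
def cap(n,f):
    c=bot.capture(n); cv2.imwrite(f'pics/{f}.png',c['img']); np.savez(f'pics/{f}.npz',**{k:v for k,v in c.items() if not isinstance(v,str)}); return c
def load(f): return dict(np.load(f'pics/{f}.npz',allow_pickle=True))
def und(c,uv):
    uv=np.asarray(uv,float).reshape(-1,2)
    K=np.array([[c['fx'],0,c['cx']],[0,c['fy'],c['cy']],[0,0,1]],float)
    d=c.get('dist',None)
    if d is not None: return cv2.undistortPoints(uv.reshape(-1,1,2),K,np.asarray(d,float)).reshape(-1,2)
    return np.c_[(uv[:,0]-c['cx'])/c['fx'],(uv[:,1]-c['cy'])/c['fy']]
def plane(c,uv,z):
    n=und(c,uv); V=np.asarray(c['view']); R=V[:3,:3]; o=-R.T@V[:3,3]
    d=np.c_[n[:,0],-n[:,1],-np.ones(len(n))]@R
    s=(z-o[2])/d[:,2]; return o+d*s[:,None]
def dep(c,uv):
    n=und(c,uv); V=np.asarray(c['view']); R=V[:3,:3]; o=-R.T@V[:3,3]
    uv=np.asarray(uv).reshape(-1,2).astype(int); D=c['depth'][uv[:,1],uv[:,0]]
    d=np.c_[n[:,0],-n[:,1],-np.ones(len(n))]@R
    return o+d*D[:,None]
E
python3 - <<'E'
from h import *
for n in ('scene','side','wrist'):
    c=cap(n,n+'0'); print(n,[k for k in c],c['fx'],c['cx'],c['cy']); V=c['view'];print(-V[:3,:3].T@V[:3,3],-V[2,:3])
print(bot.get_obs(),bot.grip_depth)
E
```

```text
pics
scene ['img', 'depth', 'fx', 'fy', 'cx', 'cy', 'view'] 426.9150062385965 277.42072972596304 208.6686002036798
[1414.94273723 -191.82439144  710.43561086] [-0.78971075  0.19247179 -0.58250454]
side ['img', 'depth', 'fx', 'fy', 'cx', 'cy', 'view'] 432.0544337749169 282.33867078021245 215.2898341214736
[ 303.87910166 -592.04814554  866.28336848] [ 0.25580636  0.56595014 -0.78374967]
wrist ['img', 'depth', 'fx', 'fy', 'cx', 'cy', 'view'] 336.59415751692444 280.75660488153875 208.9561165105979
[625.85242703  81.76273863 373.40094432] [-6.75330047e-04 -3.18002903e-01 -9.48089499e-01]
{'t': 0.15, 'joint_positions': array([-1.05628464e-01,  4.91410161e-01,  1.55929762e+00, -5.38826394e-06,
        1.09172038e+00, -1.05600871e-01]), 'joint_velocities': array([ 0.00103398, -0.00234492, -0.00027969,  0.00049459, -0.00117655,
        0.00103774]), 'joint_torque': array([ 2.22927323e-03, -6.18710160e+01, -2.61691117e+01, -6.12520193e-05,
        3.21192107e-03,  1.30420885e-04]), 'tool_pos': array([6.24837053e+02, 2.09825256e-02, 2.30872858e+02]), 'ee_rot': array([-2.22101193e+00, -2.22095617e+00,  8.30681286e-04]), 'wrist_force': array([-0.16268443,  0.55184048,  0.61659023]), 'torque': array([-0.01975408,  0.00367942,  0.00464058]), 'finger_gap': 85.49106825971089} 18.700000000000003
```

View pics/scene0.png

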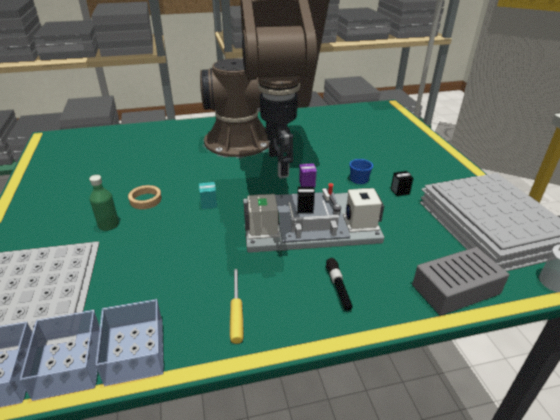

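View pics/side0.png

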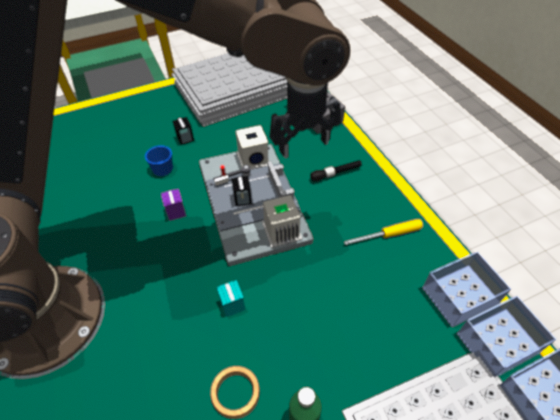

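View pics/wrist0.png

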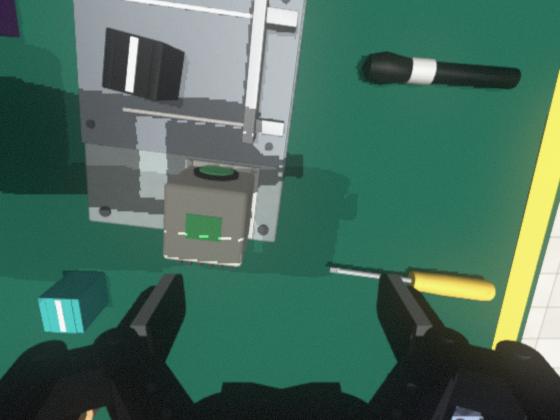

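The wrist view shows the lamp head near (210,215), the cell at about (140,65), the fence on the right and the lines at y≈5 and y≈115 px. The receiver is out of view. I'll get rough positions next.

```bash
python3 - <<'E'
from h import *
c=load('wrist0'); print(c['view'].round(3))
for p in [(205,227),(130,65),(258,20),(140,170),(250,110),(90,123),(60,300)]: print(p,dep(c,[p]).round(1))
c=load('scene0')
for p in [(363,193),(305,193),(262,200),(331,186),(307,168),(315,240)]: print('sc',p,dep(c,[p]).round(1))
c=load('side0')
for p in [(253,133),(242,180),(282,208),(223,170)]: print('si',p,dep(c,[p]).round(1))
E
```

```text
[[ 1.00000e+00  1.00000e-03 -1.00000e-03 -6.25551e+02]
 [-1.00000e-03  9.48000e-01 -3.18000e-01  4.18940e+01]
 [ 1.00000e-03  3.18000e-01  9.48000e-01 -3.80441e+02]
 [ 0.00000e+00  0.00000e+00  0.00000e+00  1.00000e+00]]
(205, 227) [[561.6 -23.3 108.3]]
(130, 65) [[508.1 104.6  89.3]]
(258, 20) [[607.3 139.5  69.6]]
(140, 170) [[476.    7.1  21.3]]
(250, 110) [[598.9  70.3  69.5]]
(90, 123) [[437.6  56.4  32.2]]
(60, 300) [[ 387.7 -126.9   60.8]]
sc (363, 193) [[581.5 236.3 108.1]]
sc (305, 193) [[519.1 101.2  88.3]]
sc (262, 200) [[551.8 -21.2 106.9]]
sc (331, 186) [[493.2 183.1  82.1]]
sc (307, 168) [[348.9 159.2  60.1]]
sc (315, 240) [[636.7  95.2  23.9]]
si (253, 133) [[599.4 242.7 105.5]]
si (242, 180) [[514.  109.3  92. ]]
si (282, 208) [[559.6 -25.  107.9]]
si (223, 170) [[486.6 174.   79.2]]
```

```bash
python3 - <<'E'
import cv2
for n,r in (('side0',(190,110,140,160)),('scene0',(230,150,170,110))):
    x,y,w,h=r; i=cv2.imread(f'pics/{n}.png')[y:y+h,x:x+w]; cv2.imwrite(f'pics/{n}z.png',cv2.resize(i,None,fx=600/max(h,w*.75),fy=600/max(h,w*.75),interpolation=cv2.INTER_CUBIC))
E
```

```text
(no output)
```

View pics/side0z.png

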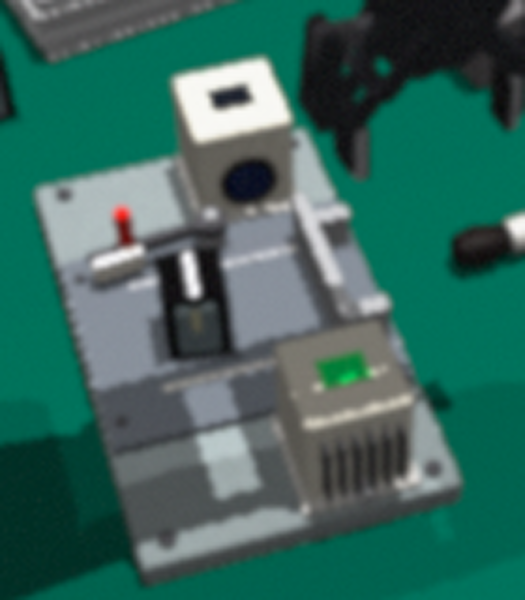

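View pics/scene0z.png

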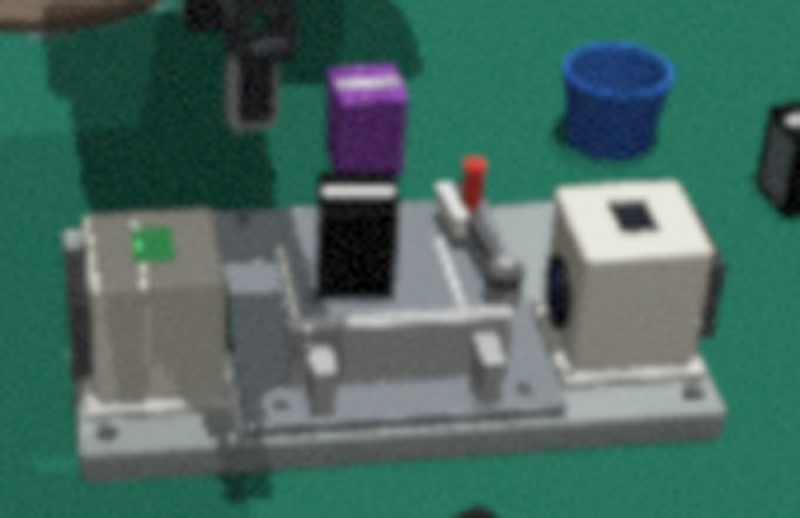

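Emit:
servo_tool(
  dp=[
    [-20,35,25],
    [-25,35,25],
    [-25,35,25],
    [-20,25,20],
    [0,0,0],
    [0,0,0],
  ],
  dr=[
    [0,0,0],
    [0,0,0],
    [0,0,0],
    [0,0,0],
    [0,0,0],
    [0,0,0],
  ],
  grip=[-1,-1,-1,-1,-1,-1],
)

```text
t: 0.65
tool_pos: [545.1, 115.5, 316.3]
ee_rot: [2.218, 2.223, 0.003]
wrist_force: [0.2, 0.2, 0.5]
finger_gap: 85.5
```

```bash
python3 - <<'E'
from h import *
c=cap('wrist','w1'); cv2.imwrite('pics/w1z.png',cv2.resize(c['img'],(784,588)))
E
```

```text
(no output)
```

View pics/w1.png

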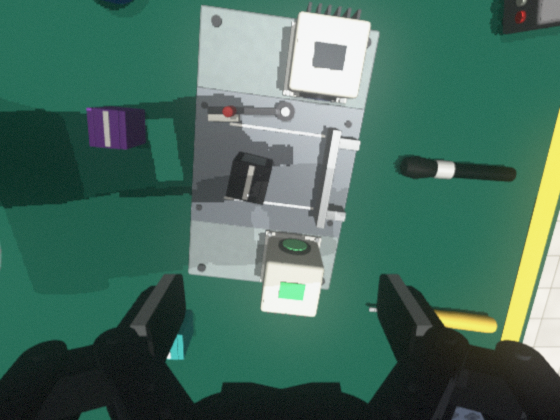

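The picture shows the whole gauge, with the cell at (250,178) px, white lines at about y=130 and y=206, the fence at x≈328, and the keeper pivot at (285,112) with its post at (228,112). Now I'll measure them.

```bash
python3 - <<'E'
from h import *
c=load('w1'); im=c['img']
i=im[80:240,180:380]; cv2.imwrite('pics/w1c.png',cv2.resize(i,None,fx=4,fy=3.7*4/4,interpolation=cv2.INTER_CUBIC) if 0 else cv2.resize(i,(750,600),interpolation=cv2.INTER_CUBIC))
E
```

```text
(no output)
```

View pics/w1c.png

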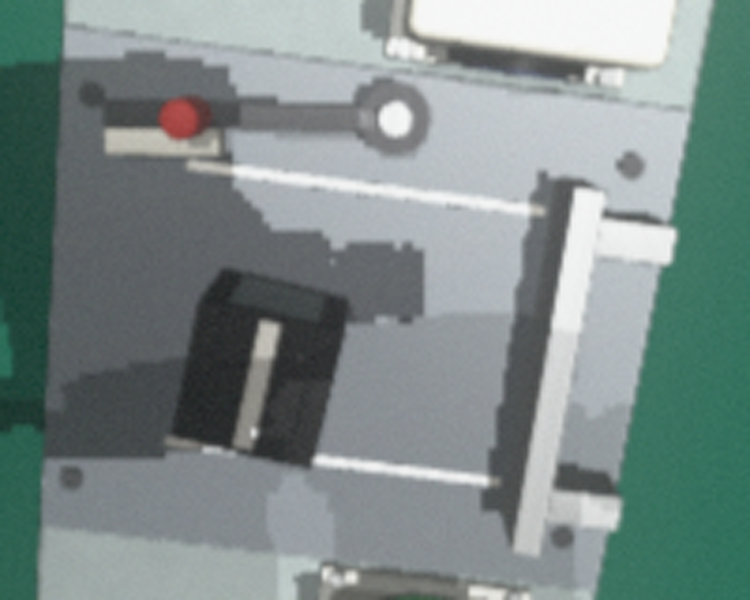

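```bash
cat > m.py <<'E'
from h import *
def fitline(c,p0,p1,z,half=4,n=30):
    """brightest ridge near segment p0-p1 -> world pts on plane z"""
    g=cv2.cvtColor(c['img'],cv2.COLOR_BGR2GRAY).astype(np.float32)
    p0=np.array(p0,float);p1=np.array(p1,float); d=(p1-p0)/np.linalg.norm(p1-p0); nn=np.array([-d[1],d[0]])
    s=np.linspace(-half,half,8*half+1); P=[]
    for t in np.linspace(0,1,n):
        q=p0+(p1-p0)*t; xy=q+s[:,None]*nn
        v=cv2.remap(g,xy[:,0].astype(np.float32).reshape(-1,1),xy[:,1].astype(np.float32).reshape(-1,1),cv2.INTER_LINEAR).ravel()
        w=np.clip(v-np.percentile(v,50)-8,0,None)
        if w.sum()>5: P.append(q+nn*(w@s)/w.sum())
    vx,vy,x,y=cv2.fitLine(np.array(P,np.float32),cv2.DIST_HUBER,0,.01,.01).ravel()
    a=np.array([x,y]);d=np.array([vx,vy]); 
    return plane(c,[a+d*((p0-a)@d),a+d*((p1-a)@d)],z)
def fitedge(c,p0,p1,z,half=3,n=40):
    g=cv2.GaussianBlur(cv2.cvtColor(c['img'],cv2.COLOR_BGR2GRAY),(0,0),.7).astype(np.float32)
    p0=np.array(p0,float);p1=np.array(p1,float); d=(p1-p0)/np.linalg.norm(p1-p0); nn=np.array([-d[1],d[0]])
    s=np.linspace(-half,half,8*half+1);P=[]
    for t in np.linspace(0,1,n):
        q=p0+(p1-p0)*t; xy=q+s[:,None]*nn
        v=cv2.remap(g,xy[:,0].astype(np.float32).reshape(-1,1),xy[:,1].astype(np.float32).reshape(-1,1),cv2.INTER_LINEAR).ravel()
        k=np.argmax(abs(np.gradient(v))); P.append(q+nn*s[k])
    vx,vy,x,y=cv2.fitLine(np.array(P,np.float32),cv2.DIST_HUBER,0,.01,.01).ravel()
    a=np.array([x,y]);d=np.array([vx,vy])
    return plane(c,[a+d*((p0-a)@d),a+d*((p1-a)@d)],z)
def ang(P): d=P[1]-P[0]; return np.degrees(np.arctan2(d[1],d[0]))
E
python3 - <<'E'
from m import *
c=load('w1'); f=lambda x,y:(180+x/3.75-.37,80+y/3.75-.37)
L1=fitline(c,f(240,172),f(540,212),30); L2=fitline(c,f(320,461),f(490,482),30)
F=fitedge(c,f(570,195),f(516,545),70); S=fitline(c,f(267,325),f(245,440),90)
for n,P in zip(('L1','L2','F','S'),(L1,L2,F,S)): print(n,P.round(1).tolist(),ang(P).round(2))
print('stripe ends',plane(c,[f(268,320),f(243,449)],90).round(1))
print('pivot',plane(c,[f(395,118)],58),'post',plane(c,[f(180,117)],86))
# depth checks
for n,p in dict(pivot=(395,118),post=(180,117),top=(215,380),top2=(300,390),fence=(560,350),stage=(430,250)).items(): print(n,dep(c,[f(*p)]).round(1))
x=L1[0];d=(L1[1]-x)/np.linalg.norm(L1[1]-x);print('spacing',np.cross(d,L2[0]-x)[2],np.cross(d,L2[1]-x)[2])
E
```

```text
L1 [[500.6, 162.8, 30.0], [600.5, 150.2, 30.0]] -7.19
L2 [[525.9, 62.7, 30.0], [586.7, 55.0, 30.0]] -7.21
F [[605.2, 159.0, 70.0], [590.7, 46.2, 70.0]] -97.33
S [[514.1, 123.1, 90.0], [505.6, 87.9, 90.0]] -103.51
stripe ends [[513.7 124.8  90. ]
 [505.1  85.   90. ]]
pivot [[551.30351224 180.91371986  58.        ]] post [[489.87558489 182.13802428  86.        ]]
pivot [[551.3 180.9  57.9]]
post [[489.8 182.1  85.8]]
top [[497.4 106.5  89.7]]
top2 [[522.9 103.6  90.4]]
fence [[603.4 111.6  69.9]]
stage [[563.8 137.1  30.8]]
spacing -96.17871626306223 -96.20198577501125
```

Gauge yaw is −7.2°, and the line spacing measures 96.2 mm against 96 expected. Pivot and fence heights also match the text. In gauge axes the cell is at about (−46, −8) and 6° askew, and the keeper is at about 1.47 rad. I'll close the fingers, turn them so a flat side faces the fence, and go behind the cell.

Emit:
servo_tool(
  dp=[
    [-8,0,-8],
    [-8,0,-8],
    [-8,0,-8],
    [-8,0,-8],
    [-8,0,-8],
    [-8,0,-8],
    [-8,0,-8],
    [-8,0,-8],
    [-8,0,-8],
    [-8,0,-8],
    [-8,0,-8],
    [-6,0,-8],
  ],
  dr=[
    [0,0,6.9],
    [0,0,6.9],
    [0,0,6.9],
    [0,0,6.9],
    [0,0,6.9],
    [0,0,6.9],
    [0,0,6.9],
    [0,0,6.9],
    [0,0,6.9],
    [0,0,6.9],
    [0,0,6.9],
    [0,0,6.9],
  ],
  grip=[1,1,1,1,1,1,1,1,1,1,1,1],
)

```text
t: 1.7
tool_pos: [451.3, 113.4, 217.6]
ee_rot: [-0.19, -3.134, 0.001]
wrist_force: [0.2, -0.1, 0.5]
finger_gap: 0.1
```

Emit:
servo_tool(
  dp=[
    [0,0,0],
    [0,0,0],
    [0,0,0],
  ],
  dr=[
    [0,0,0],
    [0,0,0],
    [0,0,0],
  ],
  grip=[1,1,1],
)

```text
t: 1.95
tool_pos: [452.3, 113.9, 219.0]
ee_rot: [-0.205, -3.135, 0.0]
wrist_force: [-0.5, -0.2, 0.1]
finger_gap: 0.2
```

```bash
cat >> m.py <<'E'
A=np.radians(-7.2); EX=np.array([np.cos(A),np.sin(A)]); EY=np.array([-np.sin(A),np.cos(A)])
OG=538.4*EX+176.3*EY
def g2w(x,y): return OG+x*EX+y*EY
def w2g(p): p=np.asarray(p)[...,:2]-OG; return np.stack([p@EX,p@EY],-1)
def st():
    from scipy.spatial.transform import Rotation as R
    o=bot.get_obs(); r=R.from_rotvec(o['ee_rot']).as_matrix()
    print('t',round(o['t'],2),'tcp',o['tool_pos'].round(1),'gauge',w2g(o['tool_pos']).round(1),'jaw yaw',np.degrees(np.arctan2(r[1,1],r[0,1])).round(1),'zax',r[:,2].round(3),'F',o['wrist_force'].round(1),'gap',round(o['finger_gap'],1)); return o
E
python3 - <<'E'
from m import *
st(); print(g2w(-105,-8)); cap('wrist','w2')
E
```

```text
t 1.95 tcp [452.3 113.9 219. ] gauge [-103.9   -6.6] jaw yaw 82.5 zax [-0.  0. -1.] F [-0.5 -0.2  0.1] gap 0.2
[451.07609476 112.6534808 ]
```

View pics/w2.png

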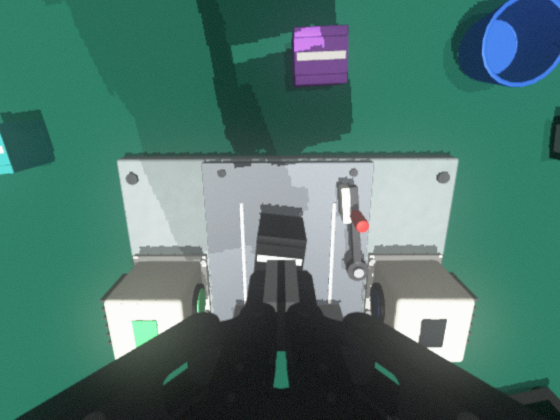

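The fingers stand behind the cell on its centre line, and the path down is clear. Descending now.

Emit:
servo_tool(
  dp=[
    [0,-1,-35],
    [0,-1,-35],
    [0,0,-35],
    [0,0,-35],
    [0,0,-20],
    [0,0,-10],
    [0,0,0],
  ],
  dr=[
    [0,0,0],
    [0,0,0],
    [0,0,0],
    [0,0,0],
    [0,0,0],
    [0,0,0],
    [0,0,0],
  ],
  grip=[1,1,1,1,1,1,1],
)

```text
t: 2.58
tool_pos: [451.3, 112.1, 47.2]
ee_rot: [-0.201, -3.132, 0.001]
wrist_force: [0.8, 0.6, -0.5]
finger_gap: -0.4
```

```bash
python3 - <<'E'
from m import *
st();  cap('side','s3');c=cap('wrist','w3')
i=cv2.imread('pics/s3.png')[110:270,190:330];cv2.imwrite('pics/s3z.png',cv2.resize(i,None,fx=3.7,fy=3.7,interpolation=cv2.INTER_CUBIC))
E
```

```text
t 2.58 tcp [451.3 112.1  47.2] gauge [-104.7   -8.5] jaw yaw 82.7 zax [-0.003 -0.    -1.   ] F [ 0.8  0.6 -0.5] gap -0.4
```

View pics/s3z.png

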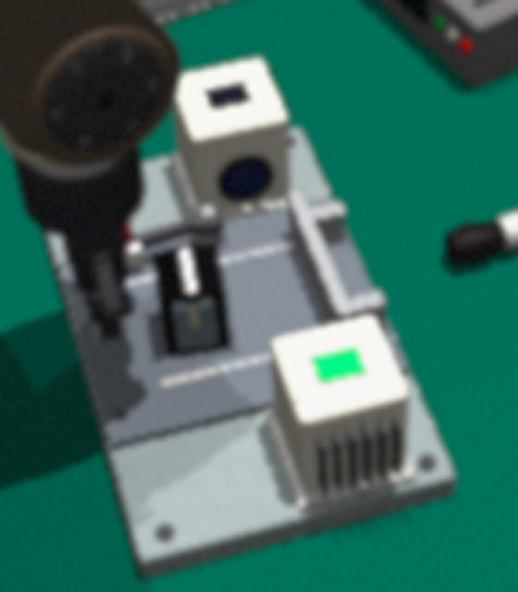

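View pics/w3.png

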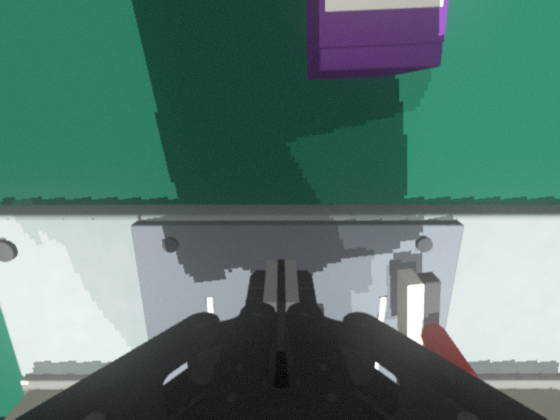

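The wrist view shows the fingers' tips and the purple look-alike, which is well clear. The side view shows the fingers behind the cell on the stage. I'll push slowly along gauge +x.

Emit:
servo_tool(
  dp=[
    [5,-0.6,0],
    [5,-0.6,0],
    [4,-0.5,0],
    [3,-0.4,0],
    [3,-0.4,0],
    [3,-0.4,0],
    [3,-0.4,0],
    [3,-0.4,0],
    [3,-0.4,0],
    [3,-0.4,0],
    [3,-0.4,0],
    [3,-0.4,0],
  ],
  dr=[
    [0,0,0],
    [0,0,0],
    [0,0,0],
    [0,0,0],
    [0,0,0],
    [0,0,0],
    [0,0,0],
    [0,0,0],
    [0,0,0],
    [0,0,0],
    [0,0,0],
    [0,0,0],
  ],
  grip=[1,1,1,1,1,1,1,1,1,1,1,1],
)

```text
t: 3.68
tool_pos: [492.8, 107.1, 49.1]
ee_rot: [-0.197, -3.135, -0.0]
wrist_force: [-0.6, -0.0, 1.0]
finger_gap: 0.1
```

```bash
cat > look.py <<'E'
import sys
from m import *
k=sys.argv[1]; st(); a=cap('side','s'+k); b=cap('scene','c'+k)
i=cv2.resize(a['img'][120:250,190:310],None,fx=4,fy=4,interpolation=cv2.INTER_CUBIC); j=cv2.resize(b['img'][160:250,235:390],None,fx=2,fy=2,interpolation=cv2.INTER_CUBIC)
o=np.zeros((520,800,3),np.uint8); o[:,:480]=i; o[:180,480:790]=j; cv2.imwrite(f'pics/l{k}.png',o)
E
python3 look.py 4
```

```text
t 3.68 tcp [492.8 107.1  49.1] gauge [-62.9  -8.3] jaw yaw 82.8 zax [-0.  0. -1.] F [-0.6 -0.   1. ] gap 0.1
```

View pics/l4.png

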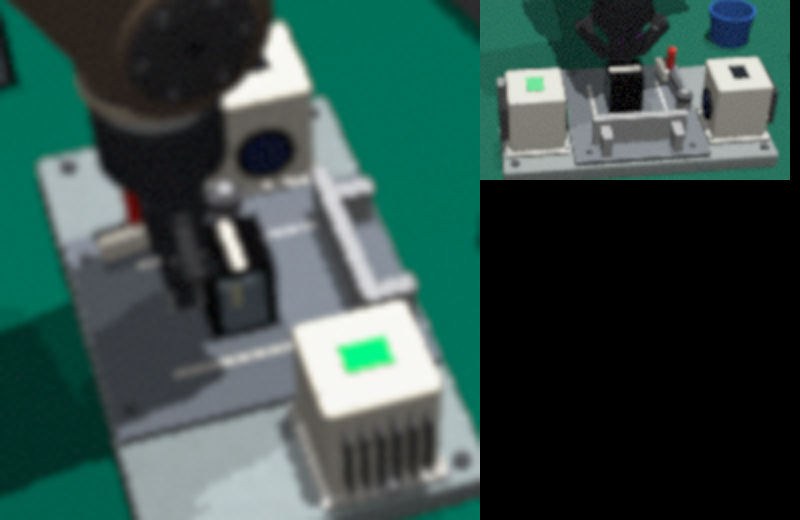

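The cell follows and is squaring to the finger face, at about (240,270) in the crop. Continuing.

Emit:
servo_tool(
  dp=[
    [3.5,-0.4,0],
    [3.5,-0.4,0],
    [3.5,-0.5,0],
    [3.5,-0.4,0],
    [3.5,-0.5,0],
    [3.5,-0.4,0],
    [3.5,-0.5,0],
    [3.5,-0.4,0],
    [3,-0.4,0],
    [3,-0.4,0],
    [3,-0.3,0],
    [2,-0.3,0],
  ],
  dr=[
    [0,0,0],
    [0,0,0],
    [0,0,0],
    [0,0,0],
    [0,0,0],
    [0,0,0],
    [0,0,0],
    [0,0,0],
    [0,0,0],
    [0,0,0],
    [0,0,0],
    [0,0,0],
  ],
  grip=[1,1,1,1,1,1,1,1,1,1,1,1],
)

```text
t: 4.78
tool_pos: [531.9, 102.1, 49.2]
ee_rot: [0.197, 3.135, 0.0]
wrist_force: [-0.8, 0.4, -0.6]
finger_gap: 0.3
```

```bash
python3 look.py 5
```

```text
t 4.78 tcp [531.9 102.1  49.2] gauge [-23.5  -8.3] jaw yaw 82.8 zax [ 0.  0. -1.] F [-0.8  0.4 -0.6] gap 0.3
```

View pics/l5.png

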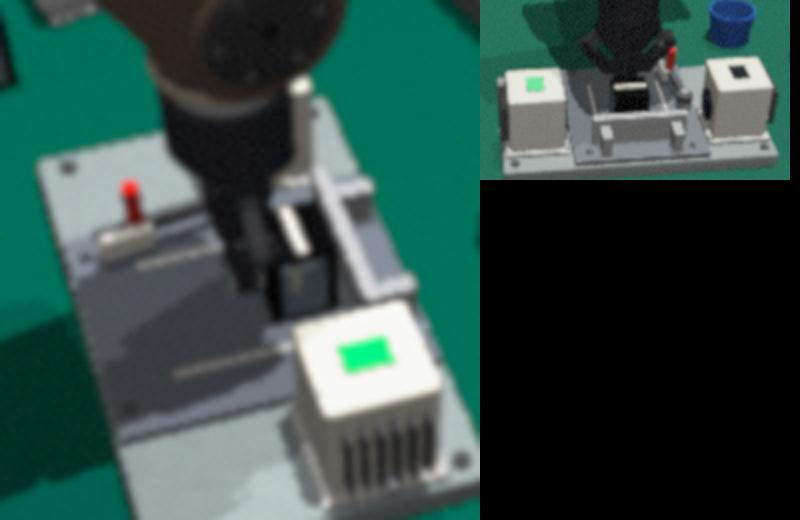

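A few millimetres remain before the fence. I'll take small steps and watch the force.

Emit:
servo_tool(
  dp=[
    [1.5,-0.2,0],
    [1.5,-0.2,0],
    [1.5,-0.2,0],
    [1.5,-0.2,0],
    [1,-0.1,0],
    [1,-0.1,0],
  ],
  dr=[
    [0,0,0],
    [0,0,0],
    [0,0,0],
    [0,0,0],
    [0,0,0],
    [0,0,0],
  ],
  grip=[1,1,1,1,1,1],
)

```text
t: 5.38
tool_pos: [539.7, 101.2, 49.1]
ee_rot: [-0.197, -3.135, -0.0]
wrist_force: [-1.5, -0.1, -0.4]
finger_gap: 0.1
```

Emit:
servo_tool(
  dp=[
    [1,-0.1,0],
    [0.5,-0.1,0],
  ],
  dr=[
    [0,0,0],
    [0,0,0],
  ],
  grip=[1,1],
)

```text
t: 5.55
tool_pos: [540.3, 101.0, 49.0]
ee_rot: [-0.197, -3.133, 0.0]
wrist_force: [-6.7, 0.8, 1.4]
finger_gap: -0.1
```

```bash
python3 look.py 6
```

```text
t 5.55 tcp [540.3 101.   49. ] gauge [-15.   -8.3] jaw yaw 82.8 zax [-0.002  0.    -1.   ] F [-6.7  0.8  1.4] gap -0.1
```

View pics/l6.png

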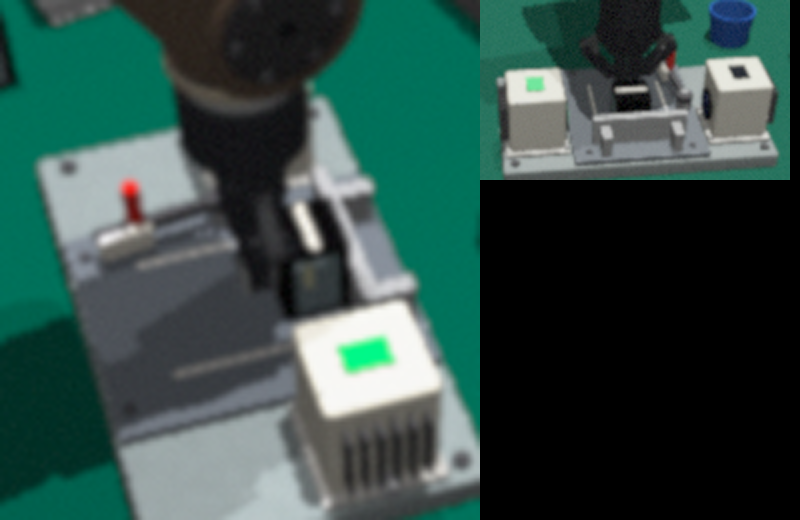

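Contact with the fence shows as a 6.7 N rise. I'll add slightly more pressure to square the cell.

Emit:
servo_tool(
  dp=[
    [0.5,0,0],
    [0.3,0,0],
  ],
  dr=[
    [0,0,0],
    [0,0,0],
  ],
  grip=[1,1],
)

```text
t: 5.82
tool_pos: [540.3, 101.1, 48.9]
ee_rot: [-0.197, -3.132, 0.0]
wrist_force: [-9.9, 0.5, 4.0]
finger_gap: -0.1
```

Emit:
servo_tool(
  dp=[
    [0,0,0],
    [0,0,0],
  ],
  dr=[
    [0,0,0],
    [0,0,0],
  ],
  grip=[1,1],
)

```text
t: 5.98
tool_pos: [540.3, 101.1, 48.9]
ee_rot: [-0.197, -3.132, 0.0]
wrist_force: [-8.3, 0.8, 2.2]
finger_gap: -0.3
```

Emit:
servo_tool(
  dp=[
    [-3,0.4,0],
    [-6,0.8,0],
    [-17,2.1,0],
    [-17,2.1,0],
    [-17,2.1,10],
    [0,0,30],
    [0,0,40],
    [4,30,0],
    [5,36,0],
    [4,36,0],
    [0,0,0],
  ],
  dr=[
    [0,0,0],
    [0,0,0],
    [0,0,0],
    [0,0,0],
    [0,0,0],
    [0,0,0],
    [0,0,0],
    [0,0,0],
    [0,0,0],
    [0,0,0],
    [0,0,0],
  ],
  grip=[1,1,1,1,1,1,1,1,1,1,1],
)

```text
t: 6.9
tool_pos: [495.5, 215.0, 129.8]
ee_rot: [0.193, 3.133, 0.003]
wrist_force: [-1.3, -0.4, -0.5]
finger_gap: -0.3
```

```bash
python3 look.py 7; python3 -c "
from h import *
cap('wrist','w7')"
```

```text
t 6.9 tcp [495.5 215.  129.8] gauge [-73.7  99.1] jaw yaw 83.0 zax [ 0.003  0.002 -1.   ] F [-1.3 -0.4 -0.5] gap -0.3
```

View pics/l7.png

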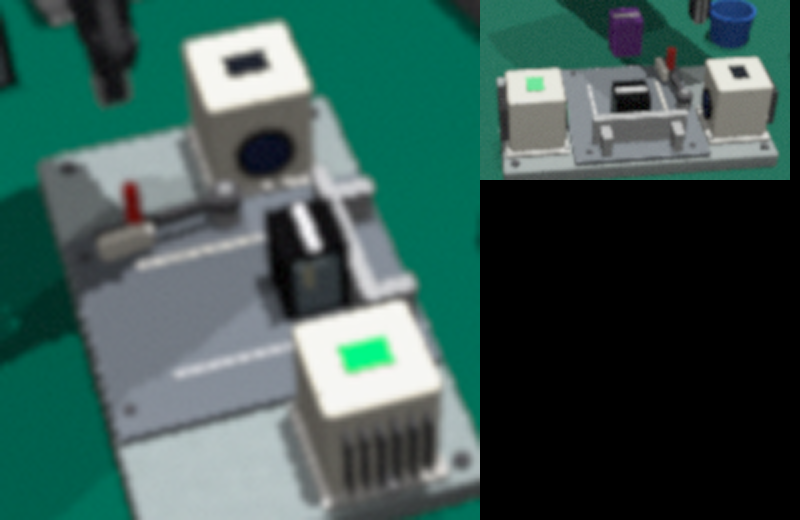

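View pics/w7.png

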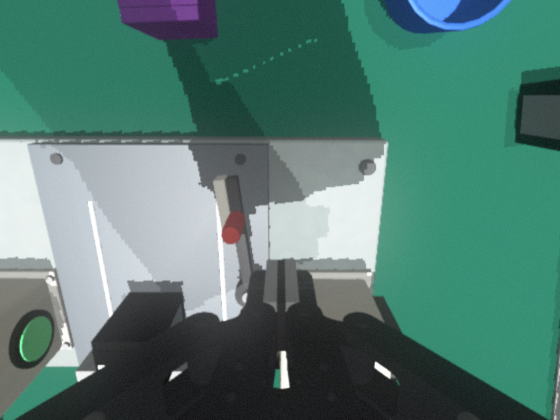

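The cell looks flush and square, with its stripe at (308,228) in the side crop. The post is upright and free. I'll compute the keeper waypoints.

```bash
python3 - <<'E'
from m import *
th=np.r_[1.47,np.linspace(1.40,0.04,22)]
rx=np.interp(-th,[-1.47,-1.1,-.8,-.4,0],[0,8,17.2,19,19]); ry=np.interp(-th,[-1.47,-1.1,-.8,-.4,0],[-20.5,-20.5,-18.7,-8,0])
P=np.c_[-14-62*np.sin(th),72-62*np.cos(th)]-np.c_[rx,ry]
W=np.array([g2w(*p) for p in P]); print('start',P[0],W[0])
for t,w,d,p in zip(th[1:],W[1:],np.diff(W,axis=0),P[1:]): print(t.round(2),d.round(1),p.round(1))
E
```

```text
start [-75.68530969  86.26120453] [491.97369155 202.49730265]
1.4 [-1.5 -4.1] [-76.6  82. ]
1.34 [-1.1 -3.8] [-77.2  78. ]
1.27 [-0.8 -3.8] [-77.5  74.2]
1.21 [-0.6 -3.8] [-77.6  70.4]
1.14 [-0.3 -3.7] [-77.5  66.7]
1.08 [-0.3 -3.7] [-77.3  62.9]
1.01 [-0.5 -3.8] [-77.3  59.1]
0.95 [-0.2 -3.7] [-77.   55.3]
0.88 [ 0.  -3.6] [-76.5  51.8]
0.82 [ 0.2 -3.5] [-75.9  48.4]
0.75 [ 1.6 -4.4] [-73.8  44.2]
0.69 [ 2.2 -4.7] [-71.1  39.8]
0.62 [ 2.3 -4.5] [-68.2  35.6]
0.56 [ 2.5 -4.3] [-65.1  31.6]
0.49 [ 2.7 -4.1] [-61.9  27.9]
0.43 [ 2.8 -3.9] [-58.6  24.4]
0.36 [ 3.2 -3.5] [-55.1  21.3]
0.3 [ 3.4 -3.1] [-51.3  18.7]
0.23 [ 3.5 -2.8] [-47.4  16.4]
0.17 [ 3.6 -2.6] [-43.5  14.3]
0.1 [ 3.7 -2.3] [-39.5  12.4]
0.04 [ 3.8 -2.1] [-35.5  10.8]
```

Emit:
servo_tool(
  dp=[
    [0,0,-25],
    [0,0,-25],
    [0,0,-18],
    [0,0,0],
  ],
  dr=[
    [0,0,0],
    [0,0,0],
    [0,0,0],
    [0,0,0],
  ],
  grip=[1,1,1,1],
)

```text
t: 7.38
tool_pos: [493.5, 208.8, 58.4]
ee_rot: [-0.199, -3.131, 0.003]
wrist_force: [-0.3, -0.4, 0.1]
finger_gap: -0.0
```

Emit:
servo_tool(
  dp=[
    [-1.5,-3,4],
    [0,-3,0],
    [-1.5,-4.1,0],
    [-1.1,-3.8,0],
    [-0.8,-3.8,0],
    [-0.6,-3.8,0],
    [-0.3,-3.7,0],
    [-0.3,-3.7,0],
    [-0.5,-3.8,0],
    [-0.2,-3.7,0],
    [0,-3.6,0],
    [0.2,-3.5,0],
  ],
  dr=[
    [0,0,0],
    [0,0,0],
    [0,0,0],
    [0,0,0],
    [0,0,0],
    [0,0,0],
    [0,0,0],
    [0,0,0],
    [0,0,0],
    [0,0,0],
    [0,0,0],
    [0,0,0],
  ],
  grip=[1,1,1,1,1,1,1,1,1,1,1,1],
)

```text
t: 8.38
tool_pos: [487.9, 166.6, 65.0]
ee_rot: [-0.197, -3.134, 0.0]
wrist_force: [0.3, 2.0, -0.4]
finger_gap: -0.0
```

```bash
python3 look.py 8; python3 -c "
from h import *
cap('wrist','w8')"
```

```text
t 8.38 tcp [487.9 166.6  65. ] gauge [-75.3  50.1] jaw yaw 82.8 zax [-0.001 -0.    -1.   ] F [ 0.3  2.  -0.4] gap -0.0
```

View pics/l8.png

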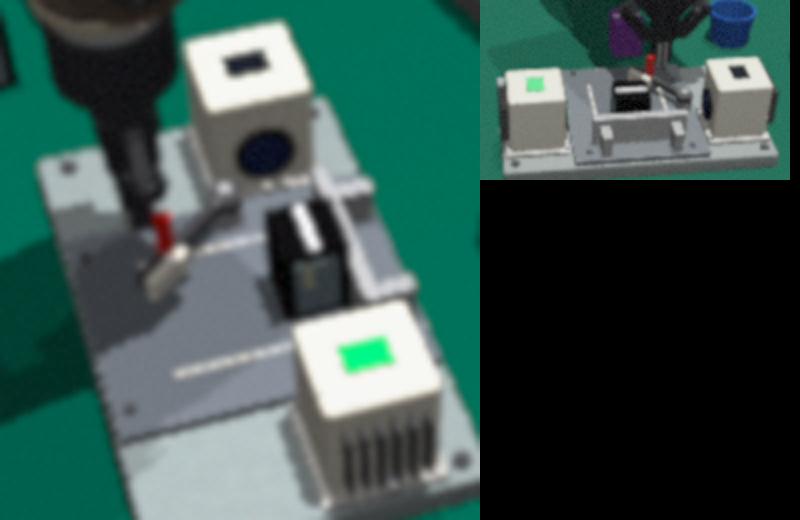

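View pics/w8.png

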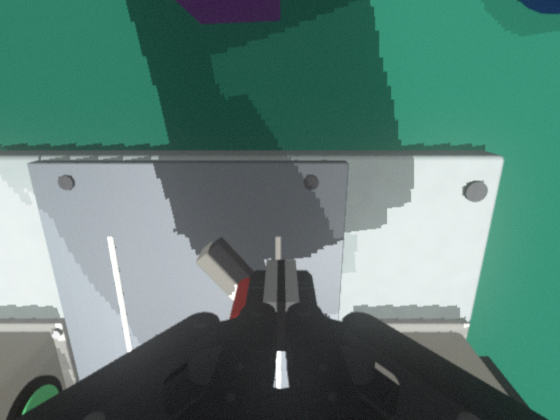

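The keeper is swinging in, with the post at the fingers' corner in the side crop at (163,230). Continuing the arc.

Emit:
servo_tool(
  dp=[
    [1.2,-4.6,0],
    [1.8,-5,0],
    [2.2,-4.8,0],
    [2.5,-4.4,0],
    [2.7,-4.1,0],
    [2.8,-3.9,0],
    [3.2,-3.5,0],
    [3.4,-3.1,0],
    [3.5,-2.8,0],
    [3.6,-2.6,0],
  ],
  dr=[
    [0,0,0],
    [0,0,0],
    [0,0,0],
    [0,0,0],
    [0,0,0],
    [0,0,0],
    [0,0,0],
    [0,0,0],
    [0,0,0],
    [0,0,0],
  ],
  grip=[1,1,1,1,1,1,1,1,1,1],
)

```text
t: 9.37
tool_pos: [515.4, 127.8, 65.1]
ee_rot: [-0.197, -3.135, 0.0]
wrist_force: [-1.6, 0.7, -1.1]
finger_gap: -0.2
```

```bash
python3 look.py 9
```

```text
t 9.37 tcp [515.4 127.8  65.1] gauge [-43.1  15.1] jaw yaw 82.8 zax [-0.  0. -1.] F [-1.6  0.7 -1.1] gap -0.2
```

View pics/l9.png

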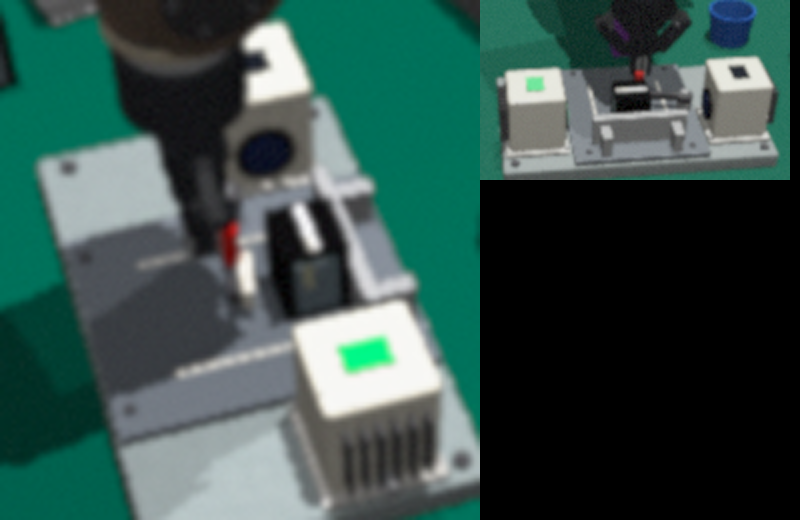

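Emit:
servo_tool(
  dp=[
    [1.8,-0.9,0],
    [1.8,-0.9,0],
    [1.6,-0.7,0],
    [1.2,-0.5,0],
    [1,-0.4,0],
  ],
  dr=[
    [0,0,0],
    [0,0,0],
    [0,0,0],
    [0,0,0],
    [0,0,0],
  ],
  grip=[1,1,1,1,1],
)

```text
t: 9.88
tool_pos: [522.6, 124.8, 65.1]
ee_rot: [-0.197, -3.135, -0.0]
wrist_force: [-1.7, 1.5, -0.3]
finger_gap: 0.2
```

Emit:
servo_tool(
  dp=[
    [0.8,-0.1,0],
    [0.7,-0.1,0],
  ],
  dr=[
    [0,0,0],
    [0,0,0],
  ],
  grip=[1,1],
)

```text
t: 10.05
tool_pos: [524.0, 124.5, 65.2]
ee_rot: [-0.197, -3.135, 0.0]
wrist_force: [-1.7, -1.2, 0.1]
finger_gap: -0.1
```

Emit:
servo_tool(
  dp=[
    [0.7,-0.1,0],
    [0.5,-0.1,0],
  ],
  dr=[
    [0,0,0],
    [0,0,0],
  ],
  grip=[1,1],
)

```text
t: 10.22
tool_pos: [525.3, 124.3, 65.1]
ee_rot: [-0.197, -3.135, 0.0]
wrist_force: [-2.1, -0.7, 1.1]
finger_gap: -0.2
```

Emit:
servo_tool(
  dp=[
    [0.5,-0.1,0],
    [0.5,-0.1,0],
  ],
  dr=[
    [0,0,0],
    [0,0,0],
  ],
  grip=[1,1],
)

```text
t: 10.38
tool_pos: [526.2, 124.2, 65.1]
ee_rot: [-0.197, -3.135, -0.0]
wrist_force: [-4.5, -0.2, 0.3]
finger_gap: 0.1
```

```bash
python3 look.py 10
```

```text
t 10.38 tcp [526.2 124.2  65.1] gauge [-31.9  12.8] jaw yaw 82.8 zax [-0.  0. -1.] F [-4.5 -0.2  0.3] gap 0.1
```

View pics/l10.png

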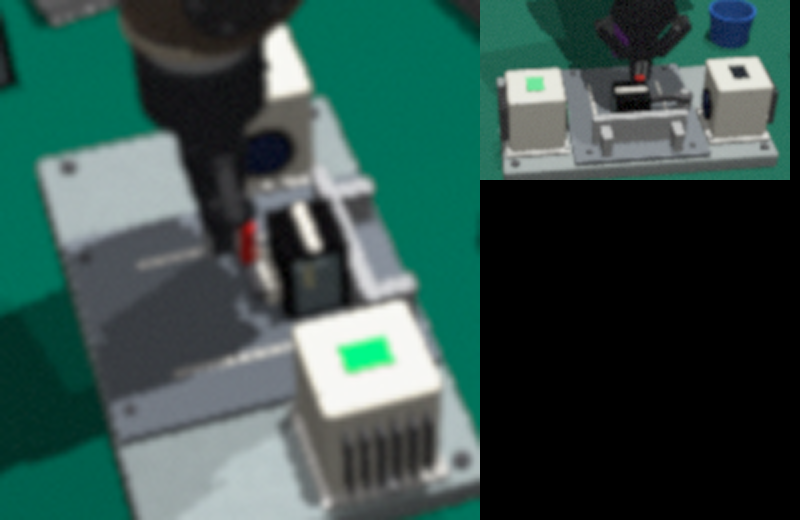

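The force rises to 4.5 N, so the pad is against the cell. A little more to seat it.

Emit:
servo_tool(
  dp=[
    [0.5,0,0],
    [0.4,0,0],
  ],
  dr=[
    [0,0,0],
    [0,0,0],
  ],
  grip=[1,1],
)

```text
t: 10.65
tool_pos: [526.3, 124.2, 65.1]
ee_rot: [-0.197, -3.133, 0.0]
wrist_force: [-8.7, -0.4, 4.0]
finger_gap: 0.1
```

Emit:
servo_tool(
  dp=[
    [0.4,0,0],
    [0,0,0],
  ],
  dr=[
    [0,0,0],
    [0,0,0],
  ],
  grip=[1,1],
)

```text
t: 10.82
tool_pos: [526.3, 124.1, 65.0]
ee_rot: [-0.197, -3.132, 0.001]
wrist_force: [-8.4, -1.4, 4.5]
finger_gap: -0.1
```

Emit:
servo_tool(
  dp=[
    [-3,0.4,0],
    [-8,1,0],
    [-20,2.5,0],
    [-20,2.5,0],
    [0,0,40],
    [0,0,41],
    [0,0,41],
    [0,20,41],
    [0,35,41],
    [0,35,20],
    [0,0,0],
    [0,0,0],
  ],
  dr=[
    [0,0,0],
    [0,0,0],
    [0,0,0],
    [0,0,0],
    [0,0,0],
    [0,0,0],
    [0,0,0],
    [0,0,0],
    [0,0,0],
    [0,0,0],
    [0,0,0],
    [0,0,0],
  ],
  grip=[1,1,1,1,1,1,1,1,1,1,1,1],
)

```text
t: 11.82
tool_pos: [476.3, 212.3, 277.3]
ee_rot: [0.193, 3.133, 0.002]
wrist_force: [-0.1, -0.1, -0.8]
finger_gap: 0.0
```

```bash
python3 look.py 11; python3 -c "
from h import *
cap('wrist','w11')"
```

```text
t 11.82 tcp [476.3 212.3 277.3] gauge [-92.4  94. ] jaw yaw 83.0 zax [ 0.003  0.001 -1.   ] F [-0.1 -0.1 -0.8] gap 0.0
```

View pics/l11.png

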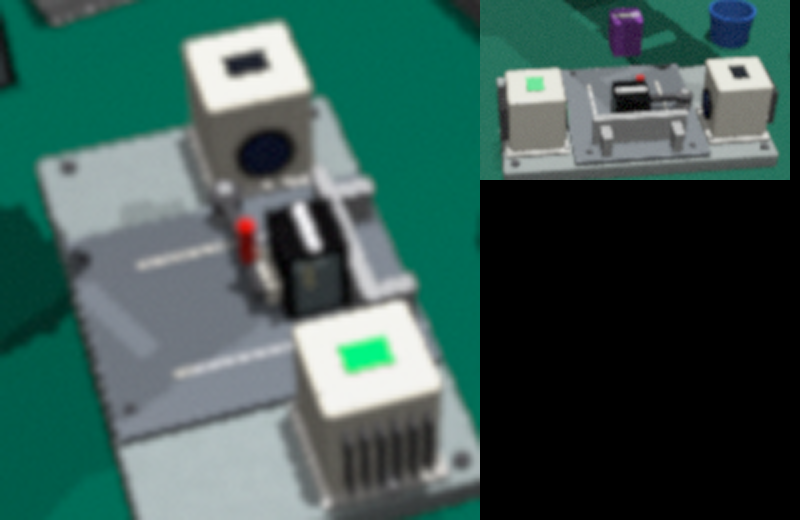

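View pics/w11.png

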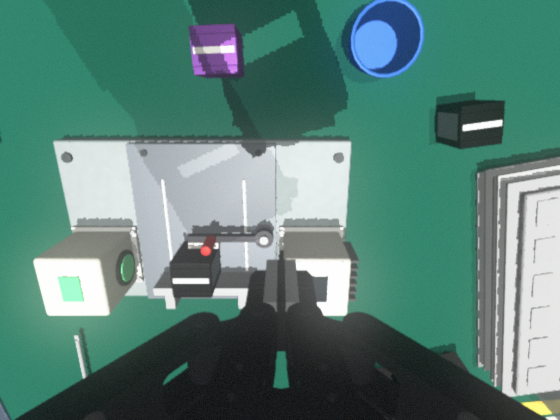

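The wrist view shows the stripe at about (193,281), the post top at (206,251) and the pivot at (264,241). Measuring the end state.

```bash
python3 - <<'E'
from m import *
c=load('w11'); im=c['img']
cv2.imwrite('pics/w11c.png',cv2.resize(im[220:320,150:290],None,fx=5,fy=5,interpolation=cv2.INTER_CUBIC))
S=fitline(c,(176,282),(209,281),90,half=4); print('S',S.round(1).tolist(),ang(S)+7.2-0,'gauge',w2g(S).round(1),w2g(S.mean(0)))
hsv=cv2.cvtColor(im,cv2.COLOR_BGR2HSV)
m=((hsv[...,0]<8)|(hsv[...,0]>172))&(hsv[...,1]>150)&(hsv[...,2]>60); m[:220]=0;m[300:]=0;m[:,:180]=0;m[:,240:]=0
ys,xs=np.nonzero(m); print('red',xs.min(),xs.max(),ys.min(),ys.max())
print('post',w2g(plane(c,[(206,251)],86)),'pivot',w2g(plane(c,[(264,240)],58)))
L1=fitline(c,(245,190),(247,225),30);L2=fitline(c,(165,190),(167,225),30);print('lines',w2g(L1).round(1).tolist(),w2g(L2).round(1).tolist())
s=load('s11'); f=lambda x,y:(190+x/4-.37,120+y/4-.37)
S=fitline(s,f(299,208),f(317,246),90,half=3); print('side S',w2g(S).round(1),w2g(S.mean(0)),ang(S)+7.2)
print('side post',w2g(plane(s,[f(246,225)],86)))
E
```

```text
S [[573.5, 81.5, 90.0], [578.0, 117.8, 90.0]] 90.06294165046044 gauge [[ 20.3 -23.5]
 [ 20.3  13. ]] [20.3173714  -5.26966398]
red 201 210 247 255
post [[-13.84719044  11.19808597]] pivot [[-14.62084577  72.88005935]]
lines [[-67.1, 48.1], [-22.3, 48.1]] [[-66.8, -48.2], [-22.3, -48.1]]
side S [[ 18.    8.5]
 [ 18.1 -26.2]] [18.05072127 -8.86360271] -89.76623889419001
side post [[-16.19847484   8.59219215]]
```

View pics/w11c.png

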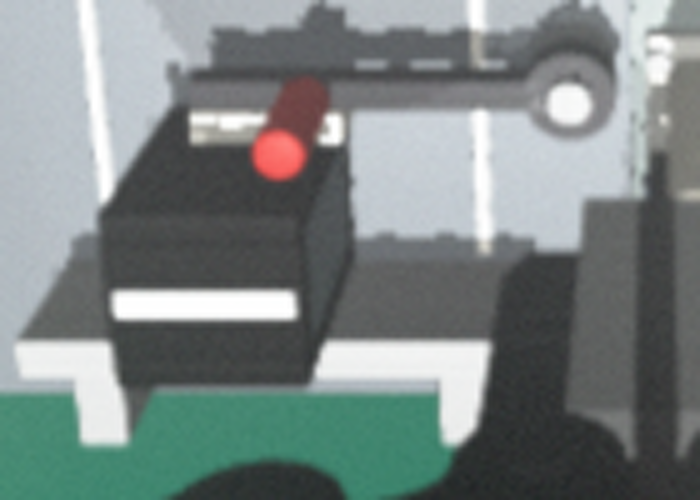

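```bash
python3 -c "
from cell import bot
print(bot.finish_job())"
```

```text
the job is handed in; nothing more can be done
None
```

The part cell is now flush against the fence and square to the light path, and the keeper pad rests against it. The job was handed in at about 12 s of the 64 s, with the arm clear of everything.

I pushed the cell back by its front black plate with the closed fingers, without lifting it or touching the glass. It pressed on the fence at about 10 N. I then swung the keeper in by its post until the pad seated, at about 8 N.

Last checks, from the pictures after the arm had drawn back (gauge axes):

| Check | Wrist camera | Side camera | Target |
|---|---|---|---|
| Cell x | 20.3 mm | 18.1 mm | 20 ± 4 mm |
| Cell y | about −5 mm | about −9 mm | 0 ± 25 mm |
| Squareness error | 0.1° | 0.2° | under 4° |
| Keeper angle | about −0.01 rad | about 0.04 rad | under 0.06 rad |

- **Camera disagreement:** The two cameras differ by 2–4 mm in cell position. The calibration is given as about 2 mm, and both readings lie within the limits. I trust the wrist view more, because it also put the white lines where they should be (±48.1 mm).
- **Keeper by side camera:** Its 0.04 rad comes from the post position alone and shares the same 2 mm offset.
- **Other objects:** I did not measure them again at the end. The arm's path kept away from them, and those in the last pictures looked undisturbed.

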